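# One bin open at a time

## Robot

A 6-joint arm with a two-finger parallel gripper is mounted at the origin on the work surface. World frame = base frame: x ahead of the robot, y to its left, z up, the work surface at z = 0. Lengths are in mm, angles in degrees, forces in N, time in s.
With the tool pointing down it reaches from about 300 to 850 mm from the base axis. Payload 4.2 kg.
Tool frame: the origin (TCP) lies midway between the tips of the shut fingers; the grasp point (between the pads) lies env.hold_point_z behind it (env.hold_point_z is the distance from the TCP to the grasp point, in mm); z points along the fingers, y is the line along which they close (so a half turn about z gives the same grasp; the last joint's range is limited). The gripper opens to 91 mm and grips with 3 to 60 N. Pads are 32 mm wide; open, the fingers measure 118 mm over their backs; the gripper's body (76 mm by 178 mm) begins 60 mm behind the grasp point.
Start: joints at [-76.891, 18.312, 89.639, -0, 72.044, -1.146], TCP at [141.591, -557.311, 213.976] pointing down, gripper open.
Joint ranges: [-177.97, 177.97], [-48.28, 115.42], [12.27, 149.76], [-77.06, 257.06], [2.81, 150.46], [-146.56, 146.56]. Speed limits (degrees/s): [147.25, 147.25, 180, 180, 180, 180].

## Interface

Orientations are given as [roll, pitch, yaw] about the fixed x, y, z axes, in that order (R = Rz(yaw) Ry(pitch) Rx(roll)).
In Python, from workcell import env, viewer, spotter gives the robot as it stands.
- The arm moves only by the tool apply_moves, never from a script. Its arguments are lists of equal length, an entry for each row: "delta_pos": the shift along the world's x, y, z normalised to -1 to 1, where 1 is 120 mm, a list of three; "rot": the turn, a rotation vector about the world's x, y, z normalised to -1 to 1, where 1 is 1.5 rad, a list of three; "hand": the opening, from 0 (shut) to 1 (fully open). A call has 1 to 10 rows; each row is the pose to reach, as a shift and turn from the pose commanded when the call began; what a row does not reach only later rows make up. A row lasts 1/12 s, in which the tool goes at most 41.7 mm and 7.16 degrees, less where a joint would pass 70% of its speed; a pose out of reach is approached as far as the arm can. A call with a number of a shift or a turn outside -1 to 1 is refused whole. A call with a gripper value outside its range is refused whole. The fingers move at their own pace and stop on an object; "newtons" is the grip in N (left out, the last holds). Time passes only in rows, so rows that repeat a pose let the fingers close. It gives the time, the measured TCP pose, the force, the opening and the grip force at its end, in the units of the state.
- env.state(): the state, without advancing time (a new reading comes with each control period).
- viewer.grab_frame(name): name is "side" or "top"; returns a dict with "pixels" (480x640x3 uint8, red, green, blue), "camera_matrix" (3x3 intrinsics, pixels), "R" (3x3) and "t" (3): a world point X has camera coordinates R X + t. Camera axes: x right, y down, z forward; pixel columns grow to the right and rows downward; lengths in mm; the calibration is good to about 2 mm. A picture is of the moment at which its call begins. There is no depth.
- env.job_done(): hands the job in; it is judged then, once.
Trained networks look in a picture, given as the dict that the camera call returned (one of the last four; its "shot" number tells which), for a name from the list of things; names that differ only in an ending like _2 or _b are one class to them, and where a whole thing is asked for, a point or a joint stands for the part that bears it (a point fixed in the world has none). Each returns a list of dicts, best first, with "score" (0 to 1); they miss things now and then, are a little off and sometimes report something else, mostly with a low value. They report only what shows in the picture. A call takes as long as a camera call.
- spotter.trace(picture, query): "mask" (480x640 bool, what is visible of it) and "box" ([centre column, centre row, width, height] in pixels, round what is visible of it).
- spotter.landmark_of(picture, query): "position" ([column, row] in pixels: a listed point, or the origin of a listed thing).
The state is a dict: "time_s": time; "qpos": joint angles; "qvel": joint speeds; "effort": joint torques, N m; "ee_pos": TCP position; "ee_rot": TCP orientation; "force": force on the tool from outside, world axes, zero at the start; "torque": the same for the moment, N m; "gripper_width": finger opening in mm; "gripper_force": force on a finger pad.
Only numpy, scipy, OpenCV 4.12 (cv2) and the standard library are available. Lean on these libraries where they do the work, as an engineer would, in place of code of your own. Each camera call takes 0.05 s, during which the arm holds its last target. There are 200 camera calls.

## Task

Of the three tilt-out bins at the back of the carving bench, the narrowest has been left hanging open: first push it back until it clicks fully shut. Then tip the widest bin forward, all the way to its stop, and leave it hanging open for the carver; keep the middle-sized bin shut.

Things in the scene. Friction and masses are not known exactly. Their poses are not given: they have to be found in the camera images.
- narrow_pull (a point): Narrowest bin, front panel 65 mm wide, holds dowels; starts tipped 0.4 to 0.7 rad. Point: centre of the wooden grip tab on its top edge (40 wide, 10 thick; tab ends 18 mm above the point). It turns with the bin: x into the carcass, y along the width, z up the 8 mm thick panel. Pivot along y, 133 mm below the point along z, 12 mm above the bench. Shut: z vertical, point 145 mm above the bench.
- wide_pull (a point): Widest bin, front panel 140 mm wide, holds round blanks; starts shut. Point, axes, tab and pivot as on the narrow bin. Tipping brings the tab towards the robot and down, to a stop at 0.75 rad. The pivot is stiff (about 2 N at the tab): a bin stays where it is left. In the last 0.15 rad before shut a sprung catch resists, up to 7 N at the tab to push in or pull out; below 0.07 rad it snaps home.
- middle_pull (a point): Middle-sized bin, front panel 100 mm wide, holds brass rings; a bystander that starts shut and is to stay so. Point, axes, tab and pivot as on the narrow bin.
- wide_unit: Plywood carcass of the widest bin, fixed to the bench; origin at the centre of its underside, x pointing away from the robot. All carcasses: 120 mm deep, 130 high, as wide as the panel; front open. Top open for 60 mm behind the panel so a finger can reach down behind tab and panel (contents stay under 85 mm above the bench); behind that a roof at 130 mm, maybe with a 12 mm thick carving on it.

How it is judged:
By the outcome, as a careful person would: the job done as asked, in the order asked, and still so for the second after the job is handed in, with the robot touching nothing.
It also fails if it takes over 42 s, if anything falls off the work surface, if the arm or the gripper's body presses on something with over 40 N, if the wrist force passes 120 N, or if a joint passes its speed limit or range.

## Working session

There is one attempt and no reset: what is moved stays moved. The work goes in short steps, Python scripts to look and compute and a tool call to move; the robot and the scene stay as the last step left them, time stands still between calls to the robot, and variables do not carry over. Pictures are saved under pics/ and viewed, at most 10 in all, crops included, and the job is handed in when it is done.

Besides the shell and the picture viewer there is one more tool, called after "Call:" as name(argument=value, ...), one argument or row to a line, values as JSON. apply_moves: Moves the arm, as the interface text tells. Its arguments: {"type":"object","properties":{"delta_pos":{"type":"array"},"rot":{"type":"array"},"hand":{"type":"array"},"newtons":{"type":"number"}},"required":["delta_pos","rot","hand"]}

```bash
mkdir -p pics; cat > h.py <<'E'
import numpy as np, cv2
from workcell import env, viewer, spotter
def tri(ps):
    A=[];
    for im,(u,v) in ps:
        P=im["camera_matrix"]@np.c_[im["R"],im["t"]]
        A+= [u*P[2]-P[0], v*P[2]-P[1]]
    X=np.linalg.svd(np.array(A))[2][-1]; X=X[:3]/X[3]
    err=[float(np.linalg.norm((lambda q:q[:2]/q[2])(im["camera_matrix"]@(im["R"]@X+im["t"]))-p)) for im,p in ps]
    return X,err
def look(names):
    S=viewer.grab_frame("side");T=viewer.grab_frame("top")
    for n in names:
        a=spotter.landmark_of(S,n);b=spotter.landmark_of(T,n)
        for l,r in(("S",a),("T",b)): print(n,l,[(np.round(x["position"],1).tolist(),round(x["score"],2)) for x in r[:3]])
        if a and b:
            X,e=tri([(S,a[0]["position"]),(T,b[0]["position"])]); print("  ",X.round(1),np.round(e,1))
    return S,T
def save(im,f): cv2.imwrite("pics/"+f,cv2.cvtColor(np.ascontiguousarray(im["pixels"]),cv2.COLOR_RGB2BGR))
E
python3 - <<'E'
from h import *
S,T=look(["narrow_pull","wide_pull","middle_pull","wide_unit"])
save(S,"s0.png");save(T,"t0.png")
s=env.state();print(env.hold_point_z,s["ee_pos"],s["ee_rot"],s["gripper_width"],s["time_s"])
E
```

```text
narrow_pull S [([307.1, 380.6], 0.72)]
narrow_pull T [([458.4, 270.4], 0.66)]
   [ 529.1 -214.2  121.4] [0.1 0. ]
wide_pull S [([245.6, 166.1], 0.56)]
wide_pull T [([197.4, 294.0], 0.68)]
   [557.8 205.1 146.4] [0.2 0.1]
middle_pull S [([277.4, 235.5], 0.64)]
middle_pull T [([326.0, 270.0], 0.58)]
   [560.1  -1.2 145.5] [2.3 1.1]
wide_unit S [([285.6, 227.3], 0.56)]
wide_unit T [([212.0, 270.4], 0.59)]
   [617.7 200.2  11.1] [1.3 0.8]
18.8 [ 141.58815074 -557.2999956   213.95722094] [ 1.79995751e+02 -1.10751271e-03  1.42543763e+01] 91.46754888928766 0.5
```

```bash
ls pics
```

```text
s0.png
t0.png
```

View pics/s0.png

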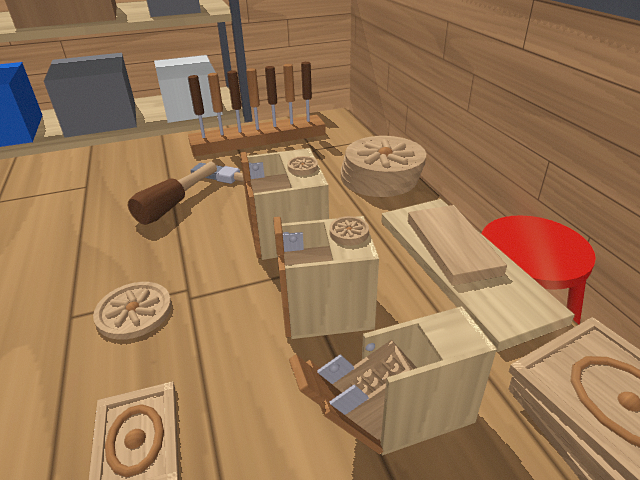

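View pics/t0.png

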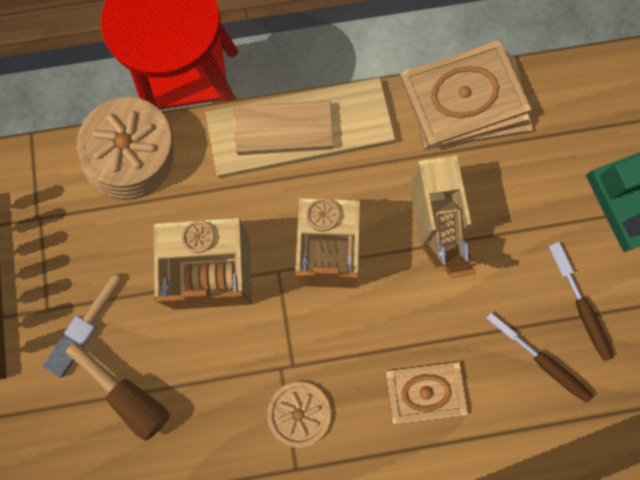

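The side view shows the narrow bin open at about (307,380), the middle one at (277,235) and the wide one at (246,166), both shut. In the top view their tabs are at (458,270), (326,270) and (197,294). Heights of 121, 145.5 and 146 mm agree with the text, and the narrow bin's height puts its tilt at about 0.6 rad. Next I'll get the yaw of the narrow and wide carcasses from their roof edges.

```bash
python3 - <<'E'
from h import *
T=viewer.grab_frame("top")
def bp(p,z):
    K,R,t=T["camera_matrix"],T["R"],T["t"]
    C=-R.T@t; d=R.T@np.linalg.solve(K,np.array([*p,1.])); return (C+d*(z-C[2])/d[2]).round(1)
for n,ps in dict(narrow=[(415,162),(458,157),(470,200),(458,190)],wide=[(154,226),(240,220),(244,295),(155,300)],mid=[(299,200),(360,201)]).items(): print(n,[bp(p,130).tolist() for p in ps])
import cv2
im=cv2.cvtColor(np.ascontiguousarray(T["pixels"]),cv2.COLOR_RGB2BGR)
a=cv2.resize(im[145:295,390:500],None,fx=3.6,fy=3.6,interpolation=2); b=cv2.resize(im[200:350,140:260],None,fx=3.3,fy=3.6,interpolation=2)
cv2.imwrite("pics/c1.png",np.hstack([a,b]))
print(a.shape,b.shape)
E
```

```text
narrow [[720.6, -179.1, 130.0], [717.1, -251.9, 130.0], [640.3, -255.8, 130.0], [660.6, -239.9, 130.0]]
wide [[684.3, 264.7, 130.0], [670.6, 124.0, 130.0], [546.6, 134.8, 130.0], [562.5, 276.5, 130.0]]
mid [[688.0, 23.0, 130.0], [669.3, -76.2, 130.0]]
(540, 396, 3) (540, 396, 3)
```

View pics/c1.png

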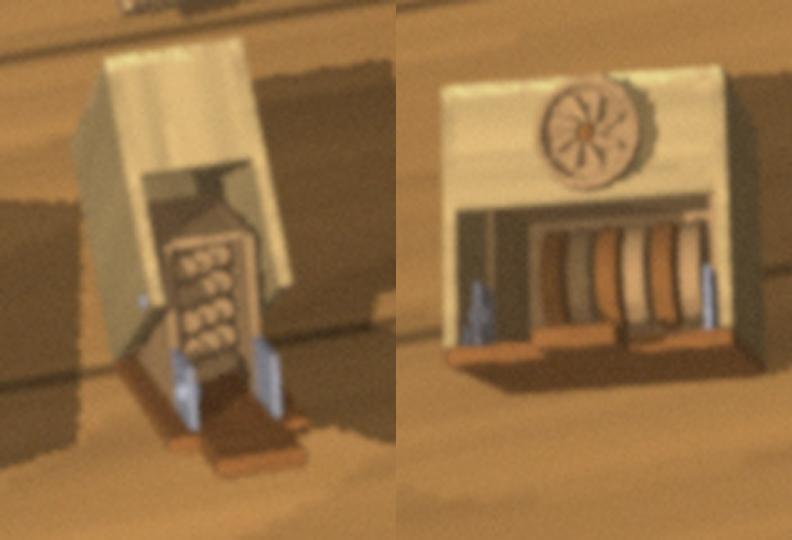

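```bash
python3 - <<'E'
from h import *
T=viewer.grab_frame("top")
def bp(p,z):
    K,R,t=T["camera_matrix"],T["R"],T["t"]
    C=-R.T@t; d=R.T@np.linalg.solve(K,np.array([*p,1.])); return (C+d*(z-C[2])/d[2])
for n,ps in dict(narrow=[(419.2,161.7),(457.2,156.1),(470.6,224.2),(433,229.7)],wide=[(154.2,225),(239.7,218.9),(242,291.7),(154.8,295.8)]).items():
    q=[bp(p,130)[:2] for p in ps]; a,b,c,d=q
    f=lambda v:round(float(np.degrees(np.arctan2(v[1],v[0]))),1)
    print(n,np.round(q,1).tolist(),"yaw",f(a-d),f(b-c),f(a-b)-90, "len",[round(float(np.linalg.norm(v)),1) for v in(a-d,b-c,a-b,d-c)],"centre",sum(q)/4)
E
```

```text
narrow [[719.9, -186.1], [718.9, -250.9], [599.9, -248.0], [601.1, -185.4]] yaw -0.3 -1.4 -0.9000000000000057 len [118.8, 119.0, 64.8, 62.6] centre [ 659.93838902 -217.62272872]
wide [[685.9, 264.2], [672.5, 124.2], [552.4, 137.2], [569.3, 276.1]] yaw -5.8 -6.2 -5.5 len [117.2, 120.8, 140.6, 139.9] centre [620.05232505 200.41773943]
```

Call:
apply_moves(
  delta_pos=[
    [0.9,0.95,0],
    [0.9,0.95,0],
    [0.9,0.95,0],
    [0.9,0.95,0],
    [0.9,0.95,0],
    [0.9,0.95,0],
  ],
  rot=[
    [0,0,-0.177],
    [0,0,-0.177],
    [0,0,-0.177],
    [0,0,-0.177],
    [0,0,-0.177],
    [0,0,-0.177],
  ],
  hand=[0,0,0,0,0,0],
)

```text
time_s: 1.1
ee_pos: [250.5, -442.4, 214.3]
ee_rot: [179.9, -0.0, -0.8]
force: [-0.4, -0.8, 0.0]
gripper_width: 54.0
gripper_force: 0.0
```

Call:
apply_moves(
  delta_pos=[
    [0.9,0.95,0],
    [0.9,0.95,0],
    [0.9,0.95,0],
    [0.9,0.95,0],
    [0.9,0.95,0],
    [0.9,0.95,0],
  ],
  rot=[
    [0,0,0],
    [0,0,0],
    [0,0,0],
    [0,0,0],
    [0,0,0],
    [0,0,0],
  ],
  hand=[0,0,0,0,0,0],
)

```text
time_s: 1.6
ee_pos: [358.0, -329.7, 214.0]
ee_rot: [179.9, 0.0, -0.8]
force: [-0.1, -0.1, 0.8]
gripper_width: 14.1
gripper_force: 0.0
```

Call:
apply_moves(
  delta_pos=[
    [0.8,0.95,0],
    [0.8,0.95,0],
    [0.8,0.95,0],
    [0.8,0.95,0],
    [0.8,0.95,0],
    [0.8,0.95,0],
  ],
  rot=[
    [0,0,0],
    [0,0,0],
    [0,0,0],
    [0,0,0],
    [0,0,0],
    [0,0,0],
  ],
  hand=[0,0,0,0,0,0],
)

```text
time_s: 2.1
ee_pos: [453.5, -216.6, 213.8]
ee_rot: [179.9, 0.0, -0.9]
force: [-1.0, -0.4, -0.2]
gripper_width: 0.5
gripper_force: 0.0
```

Call:
apply_moves(
  delta_pos=[
    [0,0,-0.3],
    [0,0,-0.6],
    [0,0,-0.82],
    [0.1,0,-0.82],
    [0.2,0,-0.82],
    [0.3,0,-0.82],
    [0.4,0,-0.82],
    [0.4,0,-0.82],
  ],
  rot=[
    [0,0,0],
    [0,0,0],
    [0,0,0],
    [0,0,0],
    [0,0,0],
    [0,0,0],
    [0,0,0],
    [0,0,0],
  ],
  hand=[0,0,0,0,0,0,0,0],
)

```text
time_s: 2.77
ee_pos: [505.9, -217.0, 118.0]
ee_rot: [179.8, -0.4, -0.9]
force: [0.8, -0.3, 0.5]
gripper_width: 0.3
gripper_force: 0.0
```

Call:
apply_moves(
  delta_pos=[
    [0.06,0,0],
    [0.12,0,0],
    [0.18,0,0],
    [0.24,0,0],
    [0.3,0,0],
    [0.36,0,0],
    [0.42,0,0],
    [0.48,0,0],
    [0.5,0,0],
    [0.5,0,0],
  ],
  rot=[
    [0,0,0],
    [0,0,0],
    [0,0,0],
    [0,0,0],
    [0,0,0],
    [0,0,0],
    [0,0,0],
    [0,0,0],
    [0,0,0],
    [0,0,0],
  ],
  hand=[0,0,0,0,0,0,0,0,0,0],
)

```text
time_s: 3.6
ee_pos: [563.0, -215.3, 115.4]
ee_rot: [180.0, -0.1, -0.9]
force: [0.1, -0.7, 0.7]
gripper_width: 0.2
gripper_force: 0.0
```

```bash
python3 - <<'E'
from h import *
S,T=look(["narrow_pull"]); save(S,"s1.png")
E
```

```text
narrow_pull S []
narrow_pull T []
```

View pics/s1.png

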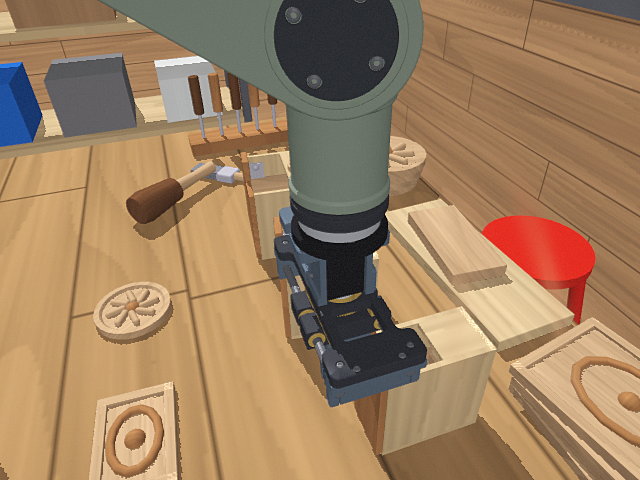

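The panel, seen at about (372,430), is already nearly shut. I'll keep pushing and watch the force.

Call:
apply_moves(
  delta_pos=[
    [0.04,0,0],
    [0.08,0,0],
    [0.12,0,0],
    [0.16,0,0],
    [0.16,0,0],
  ],
  rot=[
    [0,0,0],
    [0,0,0],
    [0,0,0],
    [0,0,0],
    [0,0,0],
  ],
  hand=[0,0,0,0,0],
)

```text
time_s: 4.22
ee_pos: [574.0, -215.3, 115.9]
ee_rot: [-180.0, 0.9, -0.9]
force: [-19.7, -1.0, 12.1]
gripper_width: 0.3
gripper_force: 9.9
```

Call:
apply_moves(
  delta_pos=[
    [0,0,0],
    [-0.3,0,0],
    [-0.6,0,0.3],
    [-0.6,0,0.8],
    [-0.6,0.5,1],
    [-0.6,1,1],
    [-0.6,1,1],
    [-0.6,1,1],
  ],
  rot=[
    [0,0,0],
    [0,0,0],
    [0,0,0],
    [0,0,0],
    [0,0,0],
    [0,0,0],
    [0,0,0],
    [0,0,0],
  ],
  hand=[0,0,0,0,0,0,0,0],
)

```text
time_s: 4.88
ee_pos: [509.7, -90.8, 238.3]
ee_rot: [-179.9, -0.3, -0.8]
force: [-0.2, -0.5, 0.4]
gripper_width: 0.4
gripper_force: 0.0
```

```bash
python3 - <<'E'
from h import *
S,T=look(["narrow_pull","wide_pull","middle_pull"]); save(S,"s2.png")
E
```

```text
narrow_pull S [([369.0, 347.8], 0.59)]
narrow_pull T []
wide_pull S []
wide_pull T [([195.6, 293.1], 0.69)]
middle_pull S [([275.9, 236.7], 0.7)]
middle_pull T [([326.5, 269.4], 0.84)]
   [559.9  -2.1 145. ] [3.9 1.8]
```

View pics/s2.png

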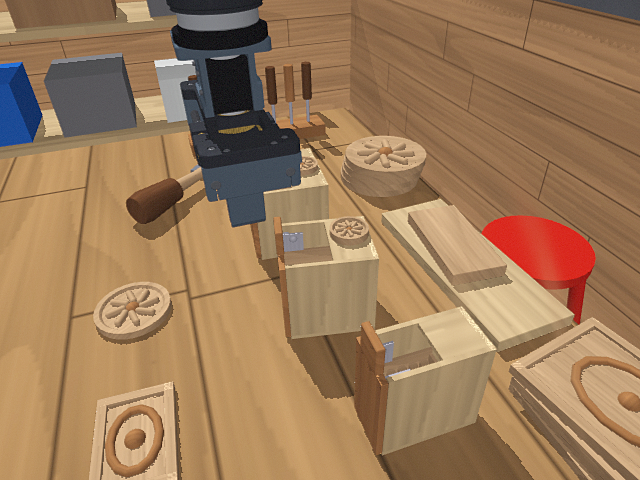

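The narrow bin now looks flush, with its tab at (369,348). I'll check its tilt numerically from the side ray.

```bash
python3 - <<'E'
from h import *
S=viewer.grab_frame("side")
for th in (0,.03,.07,.1,.15):
    for y in(-214,-216.5):
        X=np.array([605-133*np.sin(th),y,12+133*np.cos(th)]);p=S["camera_matrix"]@(S["R"]@X+S["t"]);print(th,y,(p[:2]/p[2]).round(1))
E
```

```text
0 -214 [378.7 343.3]
0 -216.5 [379.7 345.1]
0.03 -214 [375.  344.4]
0.03 -216.5 [376.1 346.3]
0.07 -214 [370.1 346.1]
0.07 -216.5 [371.1 347.9]
0.1 -214 [366.4 347.4]
0.1 -216.5 [367.4 349.3]
0.15 -214 [360.2 349.8]
0.15 -216.5 [361.2 351.7]
```

A steady 20 N push, well above the catch, together with the flush view says it is shut; I'll confirm later from the top view. Now the wide bin: move above the gap behind its tab.

Call:
apply_moves(
  delta_pos=[
    [0.33,1,0],
    [0.33,1,0],
    [0.33,1,0],
    [0.33,1,0],
    [0.33,1,0],
  ],
  rot=[
    [0,0,-0.058],
    [0,0,-0.058],
    [0,0,-0.058],
    [0,0,-0.058],
    [0,0,-0.058],
  ],
  hand=[0,0,0,0,0],
)

```text
time_s: 5.75
ee_pos: [548.9, 25.8, 234.9]
ee_rot: [180.0, 0.1, -5.8]
force: [-0.1, -0.9, -0.2]
gripper_width: -0.1
gripper_force: 0.0
```

Call:
apply_moves(
  delta_pos=[
    [0.34,1,0],
    [0.34,1,0],
    [0.34,1,0],
    [0.34,1,0],
    [0.34,1,0],
  ],
  rot=[
    [0,0,0],
    [0,0,0],
    [0,0,0],
    [0,0,0],
    [0,0,0],
  ],
  hand=[0,0,0,0,0],
)

```text
time_s: 6.17
ee_pos: [589.5, 144.6, 234.8]
ee_rot: [179.9, 0.1, -5.9]
force: [-0.3, -0.1, -0.4]
gripper_width: 0.6
gripper_force: 0.0
```

Call:
apply_moves(
  delta_pos=[
    [0,0.44,0],
    [0,0.44,0],
    [0,0.44,-0.2],
    [0,0.44,-0.4],
    [0,0.44,-0.4],
  ],
  rot=[
    [0,0,0],
    [0,0,0],
    [0,0,0],
    [0,0,0],
    [0,0,0],
  ],
  hand=[0,0,0,0,0],
)

```text
time_s: 6.58
ee_pos: [586.2, 194.4, 183.0]
ee_rot: [179.7, 0.5, -6.0]
force: [-1.0, -1.7, -0.5]
gripper_width: 0.3
gripper_force: 0.0
```

```bash
python3 - <<'E'
from h import *
S,T=look(["narrow_pull","wide_pull","middle_pull"]);
im=cv2.cvtColor(np.ascontiguousarray(T["pixels"]),cv2.COLOR_RGB2BGR)
a=cv2.resize(im[140:320,130:490],None,fx=2.2,fy=2.2,interpolation=2)
i2=cv2.cvtColor(np.ascontiguousarray(S["pixels"]),cv2.COLOR_RGB2BGR)
b=cv2.resize(i2[130:460,200:500],None,fx=0.6,fy=0.6)
cv2.imwrite("pics/c2.png",a); cv2.imwrite("pics/c3.png",cv2.resize(i2[120:470,180:520],None,fx=1.7,fy=1.7,interpolation=2))
E
```

```text
narrow_pull S [([370.2, 346.3], 0.55)]
narrow_pull T [([455.1, 226.4], 0.86)]
   [ 595.7 -217.5  148.9] [1.6 0.5]
wide_pull S [([246.2, 163.9], 0.75)]
wide_pull T [([194.3, 293.3], 0.84)]
   [559.6 209.5 147.9] [0. 0.]
middle_pull S [([278.1, 235.6], 0.89)]
middle_pull T [([327.8, 274.9], 0.63), ([211.2, 269.6], 0.24)]
   [555.1  -3.  145.8] [2.  0.9]
```

View pics/c2.png

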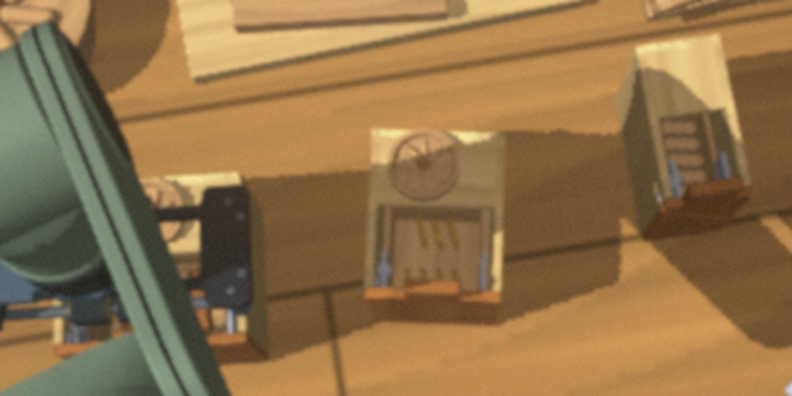

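View pics/c3.png

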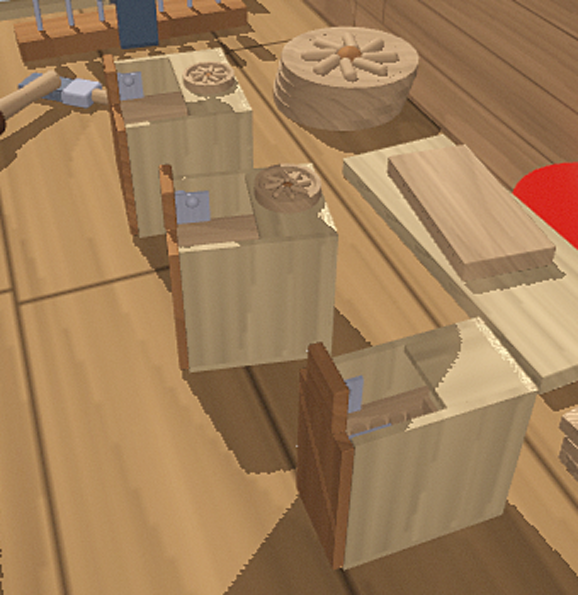

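All three bins look flush now, and the narrow one's point measures 149 mm high at x=596, so it is shut. Now I'll lower behind the wide tab.

Call:
apply_moves(
  delta_pos=[
    [0.02,0.05,0],
    [0.02,0.05,-0.15],
    [0.02,0.05,-0.3],
    [0.02,0.05,-0.45],
    [0.02,0.05,-0.6],
    [0.02,0.05,-0.63],
    [0.02,0.05,-0.63],
  ],
  rot=[
    [0,0,0],
    [0,0,0],
    [0,0,0],
    [0,0,0],
    [0,0,0],
    [0,0,0],
    [0,0,0],
  ],
  hand=[0,0,0,0,0,0,0],
)

```text
time_s: 7.57
ee_pos: [591.0, 203.6, 110.8]
ee_rot: [179.9, 0.1, -5.9]
force: [-0.1, 0.3, 0.1]
gripper_width: 0.7
gripper_force: 0.0
```

Call:
apply_moves(
  delta_pos=[
    [-0.08,0.008,0],
    [-0.14,0.014,0],
    [-0.2,0.02,0],
    [-0.26,0.026,0],
    [-0.33,0.033,0],
    [-0.4,0.04,0],
    [-0.47,0.047,0],
    [-0.54,0.054,0],
    [-0.6,0.06,0],
    [-0.6,0.06,0],
  ],
  rot=[
    [0,0,0],
    [0,0,0],
    [0,0,0],
    [0,0,0],
    [0,0,0],
    [0,0,0],
    [0,0,0],
    [0,0,0],
    [0,0,0],
    [0,0,0],
  ],
  hand=[0,0,0,0,0,0,0,0,0,0],
)

```text
time_s: 8.4
ee_pos: [517.3, 210.8, 112.1]
ee_rot: [180.0, 0.1, -5.9]
force: [0.1, 0.4, -0.1]
gripper_width: 0.7
gripper_force: 0.1
```

Call:
apply_moves(
  delta_pos=[
    [-0.06,0.006,0],
    [-0.11,0.011,0],
    [-0.16,0.016,0],
    [-0.2,0.02,0],
    [-0.2,0.02,0],
  ],
  rot=[
    [0,0,0],
    [0,0,0],
    [0,0,0],
    [0,0,0],
    [0,0,0],
  ],
  hand=[0,0,0,0,0],
)

```text
time_s: 8.82
ee_pos: [494.1, 213.1, 111.9]
ee_rot: [180.0, 0.1, -5.9]
force: [0.2, 0.3, 0.0]
gripper_width: 0.5
gripper_force: 0.1
```

Call:
apply_moves(
  delta_pos=[
    [-0.04,0.004,0],
    [-0.08,0.008,0],
    [-0.1,0.01,0],
    [-0.1,0.01,0],
  ],
  rot=[
    [0,0,0],
    [0,0,0],
    [0,0,0],
    [0,0,0],
  ],
  hand=[0,0,0,0],
)

```text
time_s: 9.15
ee_pos: [487.0, 214.5, 113.3]
ee_rot: [-179.9, -0.5, -5.9]
force: [8.0, -2.0, 1.2]
gripper_width: 0.5
gripper_force: 3.1
```

```bash
python3 - <<'E'
from h import *
S,T=look(["wide_pull"])
i2=cv2.cvtColor(np.ascontiguousarray(S["pixels"]),cv2.COLOR_RGB2BGR)
cv2.imwrite("pics/c4.png",cv2.resize(i2[60:300,150:450],None,fx=2.4,fy=2.4,interpolation=2))
E
```

```text
wide_pull S [([195.0, 188.6], 0.81)]
wide_pull T [([203.1, 354.3], 0.63)]
   [467.4 214.1 116.5] [2.1 1.3]
```

View pics/c4.png

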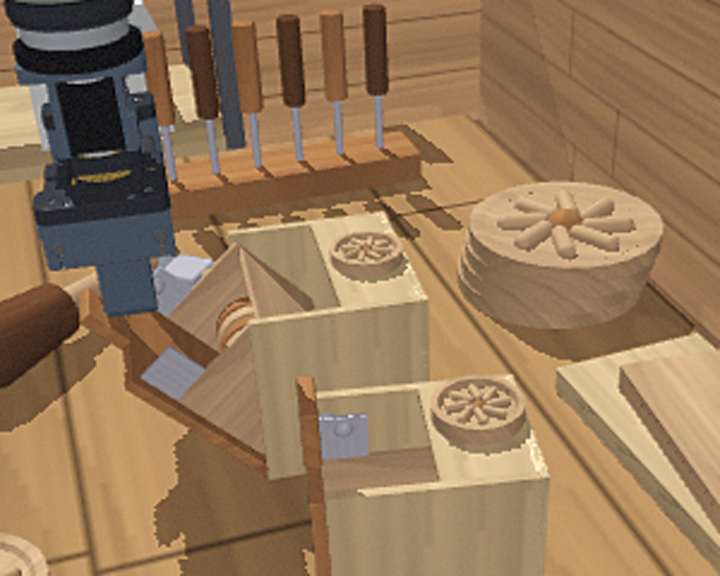

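The bin hangs well open, with its tab near (195,189) in the full side view; the tilt comes out at about 0.75 rad and force is building. I'll give it a little more to confirm the stop, then lift away.

Call:
apply_moves(
  delta_pos=[
    [-0.04,0.004,0],
    [-0.07,0.007,0],
    [-0.07,0.007,0],
    [-0.07,0.007,0],
  ],
  rot=[
    [0,0,0],
    [0,0,0],
    [0,0,0],
    [0,0,0],
  ],
  hand=[0,0,0,0],
)

```text
time_s: 9.68
ee_pos: [484.6, 215.7, 115.3]
ee_rot: [-179.7, -1.2, -5.8]
force: [17.5, -4.2, 2.8]
gripper_width: 0.4
gripper_force: 7.3
```

Force rises while the position holds, so it is at the stop. I'll back off slightly towards the carcass, then go straight up.

Call:
apply_moves(
  delta_pos=[
    [0.1,-0.01,0.05],
    [0.12,-0.012,0.2],
    [0.12,-0.012,0.5],
    [0.12,-0.012,0.8],
    [0.12,-0.012,1],
    [0.12,-0.012,1],
  ],
  rot=[
    [0,0,0],
    [0,0,0],
    [0,0,0],
    [0,0,0],
    [0,0,0],
    [0,0,0],
  ],
  hand=[0,0,0,0,0,0],
)

```text
time_s: 10.18
ee_pos: [491.6, 214.8, 237.5]
ee_rot: [-179.7, -0.5, -6.0]
force: [-0.2, 0.3, 0.6]
gripper_width: 0.6
gripper_force: 0.0
```

Call:
apply_moves(
  delta_pos=[
    [0,-0.8,0.3],
    [0,-0.8,0.3],
    [0,-0.8,0.3],
    [0,-0.8,0.3],
    [0,-0.8,0.3],
  ],
  rot=[
    [0,0,0],
    [0,0,0],
    [0,0,0],
    [0,0,0],
    [0,0,0],
  ],
  hand=[0,0,0,0,0],
)

```text
time_s: 10.6
ee_pos: [488.9, 117.3, 267.5]
ee_rot: [-180.0, 0.1, -6.1]
force: [-0.1, 0.3, -0.7]
gripper_width: 0.8
gripper_force: 0.0
```

```bash
python3 - <<'E'
from h import *
S,T=look(["wide_pull","narrow_pull","middle_pull"]); save(S,"s5.png")
E
```

```text
wide_pull S [([192.2, 191.7], 0.95)]
wide_pull T [([202.4, 354.1], 0.77), ([329.7, 270.2], 0.39)]
   [465.9 216.1 111.1] [0.4 0.2]
narrow_pull S [([371.8, 345.6], 0.94)]
narrow_pull T [([452.5, 228.3], 0.68)]
   [ 595.9 -214.1  144.7] [1.5 0.5]
middle_pull S [([279.2, 236.3], 0.66)]
middle_pull T [([327.5, 270.9], 0.66)]
   [559.7  -3.4 145. ] [0.6 0.3]
```

View pics/s5.png

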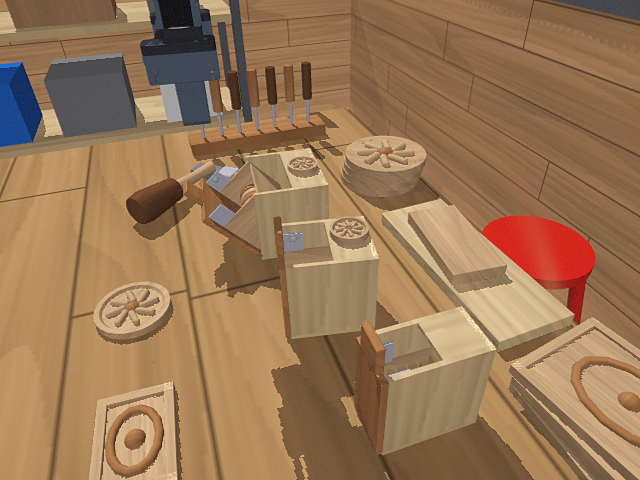

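The wide bin hangs open at (192,192), 0.73 to 0.75 rad. The narrow bin at (372,346) and the middle one at (279,236) are shut at 145 mm. The gripper is clear of everything.

```bash
python3 -c "
from workcell import env
print(env.job_done())"
```

```text
the job is handed in; nothing more can be done
None
```

I handed the job in after about 11 s of robot time: the narrow bin was pushed shut first, then the wide bin was tipped open to its stop (about 0.75 rad), and the middle bin stayed shut; no verdict came back.

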